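Load a grinding jar from the ball loader and hold its spring slide at the mark

ROBOT

A 6-joint arm with a two-finger parallel gripper is mounted at the origin on a cart in front of the work surface, level with it; the furniture and walls round the work are solid. World frame = base frame: x ahead of the robot, y to its left, z up, the work surface at z = 0. Lengths are in m, angles in rad, forces in N, time in s.
With the tool pointing down it reaches from about 0.3 to 0.775 m from the base axis. Payload 14.6 kg.
Tool frame: the origin (TCP) lies midway between the tips of the shut fingers; the grasp point (between the pads) lies 19 mm behind it; z points along the fingers, y is the line along which they close (so a half turn about z gives the same grasp; the last joint's range is limited). The gripper opens to 94 mm and grips with 3 to 60 N. Pads are 16 mm wide; open, the fingers measure 119 mm over their backs; the gripper's body (75 mm by 177 mm) begins 78 mm behind the grasp point.
Start: joints at [-1.275, 0.3, 1.521, -0, 1.321, -0.067], TCP at [0.195, -0.514, 0.205] pointing down, gripper open.
Joint ranges: [-3.03, 3.03], [-0.79, 2.21], [0.23, 2.52], [-1.04, 4.18], [0, 3.07], [-2.55, 2.55]. Speed limits (rad/s): [2.22, 2.22, 2.57, 3.14, 3.14, 3.14].

INTERFACE

Orientations are given as [roll, pitch, yaw] about the fixed x, y, z axes, in that order (R = Rz(yaw) Ry(pitch) Rx(roll)).
In Python, from station import telemetry, optics, ctrl gives the robot as it stands.
- The arm moves only by the tool carry_out, never from a script. Its argument "plan" is a list that holds one entry, the list of rows, each a list of 7 numbers: the shift along the tool's x, y, z in mm, then the turn, a rotation vector about the tool's x, y, z in rad, then the finger opening in mm, from 0 to 94. A call has 1 to 20 rows; each row shifts and turns the commanded pose from where the row before left it, along the tool's axes as they then stand; what a row does not reach is not made up. A row lasts 1/12 s, in which the tool goes at most 41.7 mm and 7.16 degrees, less where a joint would pass 70% of its speed; a pose out of reach is approached as far as the arm can. A call with a gripper value outside its range is refused whole. The fingers move at their own pace and stop on an object; "squeeze" is the grip in N (left out, the last holds). Time passes only in rows, so rows that do not move let the fingers close. It gives the time, the measured TCP pose, the force, the opening and the grip force at its end, in the units of the state.
- telemetry.get_obs(): the state, without advancing time (a new reading comes with each control period).
- optics.camera(name): name is "scene" or "top" or "wrist"; returns a dict with "pixels" (384x512x3 uint8, red, green, blue), "intrinsics" (3x3 intrinsics, pixels), "origin" and "rotation" of the camera in the world. Camera axes: x right, y down, z forward; pixel columns grow to the right and rows downward; lengths in m; the calibration is good to about 2 mm. A picture is of the moment at which its call begins. There is no depth.
- ctrl.hand_in(): hands the job in; it is judged then, once.
The state is a dict: "time_s": time; "qpos": joint angles; "joint_vel": joint speeds; "tau": joint torques, N m; "ee_pos": TCP position; "eef_rot": TCP orientation; "force": force on the tool from outside, world axes, zero at the start; "moment": the same for the moment, N m; "grip_width": finger opening in m; "grip_force": force on a finger pad.
Only numpy, scipy, OpenCV 4.12 (cv2) and the standard library are available. Lean on these libraries where they do the work, as an engineer would, in place of code of your own. Each camera call takes 0.05 s, during which the arm holds its last target. There are 200 camera calls.

TASK

Charge the small grinding jar: stand the grey adapter cup fully home in the round seat of the ball loader and the narrow steel jar fully home in the adapter cup. Then pull the loader's spring-return slide out by its black tab until its pointer stands at the raised index mark, so that all four balls roll into the jar, and finish while still holding the slide at the mark - do not let it spring back. Leave the beaker and the jar's lid where they stand.

Things in the scene. Friction and masses are not known exactly. Their poses are not given: they have to be found in the camera images.
- loader: the ball loader, a fixed bench device. Origin on the worktop under its middle, z up. Its -x side faces the robot, +y runs up the ball track. Grey base plate x -48..48, y -162..138 mm, top at z 10 mm. Slide housing x -23..23, y -42..-18 mm, top at z 134 mm. White scale bar in front (-x) of the housing, y -46..-37 mm, top at z 100 mm
- seat_floor (a point): centre of the floor of the loader's round steel seat, loader frame (0, -110, 14) mm, axes as the loader's. The seat is a fixed cup of 64 mm bore and 75 mm outside diameter; its rim, chamfered 2 mm inside, is 22 mm above this point
- track_mouth (a point): middle of the lower end of the ball track's floor, loader frame (0, -83, 93) mm. The track is an aluminium channel, x -12..12 mm, walls 10 mm above its floor, rising from here along +y at 6 degrees over 205 mm (end stop top at z 129 mm). The nested jar stands 5 mm from the mouth, its rim 5 mm lower; so hold vessels by their loader-x sides when lowering them into the seat
- adapter: adapter cup, plain grey plastic, open at the top: outside diameter 60 mm, height 48 mm, wall 6 mm (bore 48 mm), floor 6 mm thick, edges of mouth and foot chamfered 2 mm, about 120 g. Origin at the centre of its underside, z up its axis. Stands on the worktop to the robot's right at the start; in the seat it stands 26 mm proud of the rim
- jar: grinding jar, narrow open steel cup: outside diameter 44 mm, height 68 mm, wall 4 mm, floor 4 mm, foot chamfered 2 mm, about 220 g. Origin at the centre of its underside, z up its axis. Stands on the worktop to the robot's right at the start; home in the adapter its underside is 6 mm above the adapter's and it stands 26 mm proud of the adapter, its rim 88 mm above the worktop
- gate: the steel slide with its tab; moves only along the loader's x: 40 mm out (towards -x) the pointer is at the mark, 65 mm out is the end stop. Origin at loader frame (0, -30, 0) mm at rest. A spring draws it back, 4 N when closed, 8.5 N at the mark. It is a sheet across the track with a 28 mm port: balls pass only within about 5 mm of the mark, and need about 1 s; pulled too far it blocks them again
- tab_grip (a point): centre of the slide's pull tab, moves with it: upright black pad 10 mm thick (loader's x), 36 mm wide (y), 36 mm high (z). At rest at loader frame (-70, -4, 104) mm. 53 mm free between its rear face and the track's wall, nothing in front, nor below down to the base plate. The slide's sheet runs back along x 26 mm to the -y side of this point, its top at z 123 mm
- pointer (a point): tip of the small black pointer on the slide, over the white scale bar; moves with the slide
- mark (a point): the index mark: foot of the raised steel blade, 3 mm thick and 14 mm high, on the white scale bar, 40 mm in front (-x of the loader) of the pointer's rest position. The pointer is at the mark when both have the same x in the loader's frame
- ball_1: steel grinding ball, 15 mm diameter, 14 g; origin at its centre; the four lie in single file in the sloping track against the closed slide, number 1 nearest the slide
- ball_2: steel grinding ball, 15 mm diameter, 14 g; origin at its centre; the four lie in single file in the sloping track against the closed slide, number 1 nearest the slide
- ball_3: steel grinding ball, 15 mm diameter, 14 g; origin at its centre; the four lie in single file in the sloping track against the closed slide, number 1 nearest the slide
- ball_4: steel grinding ball, 15 mm diameter, 14 g; origin at its centre; the four lie in single file in the sloping track against the closed slide, number 1 nearest the slide
- beaker: bystander: translucent plastic beaker, 65 mm wide, 77 mm high, origin at the centre of its underside; leave it
- jar_lid: bystander: the jar's round steel lid with knurled edge, 52 mm wide, 22 mm high over its knob, origin at the centre of its underside; leave it
Not all that is in view belongs to the job. What is shaped like the adapter but green, red or turquoise is not meant.

How it is judged:
On the way, in this order (a step that is already met when the one before it is completed fails the run):
1. the adapter cup stands fully home and upright in the loader's seat (horizontal distance between adapter and seat_floor below 0.004 m and z of adapter in the frame of seat_floor between -0.004 and 0.004 m and angle between adapter's own z axis and vertical below 0.08 rad), for 0.2 s.
2. the jar stands fully home and upright in the adapter cup, which is home in the seat (all of step 1 and horizontal distance between jar and adapter below 0.004 m and z of jar in the frame of adapter between 0.002 and 0.01 m and angle between jar's own z axis and vertical below 0.1 rad), for 0.2 s.
3. the fingers hold the slide with its pointer at the mark (x of pointer in the frame of mark between -0.004 and 0.004 m and contact force between the fingers and gate above 2 N), for 0.3 s.
At the end, for the whole second after the job is handed in: The fingers are still on the pull tab (more than 2 N) and hold the slide 36 to 44 mm out (mark at 40); the adapter is home in the seat and the jar home in the adapter (axes within 4 mm, heights within 4 mm, upright within about 5 degrees); all four balls are inside the jar (all of step 2 and all of step 3 and z of ball_1 in the frame of jar between 0 and 0.055 m and horizontal distance between each of ball_1, ball_2, ball_3, ball_4 and jar below 0.018 m and z of ball_2 in the frame of jar between 0 and 0.055 m and z of ball_3 in the frame of jar between 0 and 0.055 m and z of ball_4 in the frame of jar between 0 and 0.055 m); the arm keeps its last pose, push and grip.
It fails at once if the beaker or the jar's lid is pushed more than 30 mm from its place (distance of any of beaker, jar_lid from where it was at the start of the episode above 0.03 m).
It also fails if it takes over 64 s, if anything falls off the work surface, if the arm or the gripper's body presses on something with over 40 N, if the wrist force passes 120 N, or if a joint passes its speed limit or range.

## Working session

There is one attempt and no reset: what is moved stays moved. The work goes in short steps, Python scripts to look and compute and a tool call to move; the robot and the scene stay as the last step left them, time stands still between calls to the robot, and variables do not carry over. Pictures are saved under pics/ and viewed, at most 10 in all, crops included, and the job is handed in when it is done.

Besides the shell and the picture viewer there is one more tool, called after "Call:" by a JSON object that holds its "fn" and its "kwargs", one argument or row to a line. carry_out: Moves the arm, as the interface text tells. Its arguments: {"type":"object","properties":{"plan":{"type":"array","items":{"type":"array","items":{"type":"array","items":{"type":"number"}}}},"squeeze":{"type":"number"}},"required":["plan"]}

```bash
mkdir -p pics; ls
cat > h.py <<'E'
import numpy as np, cv2
from scipy.spatial.transform import Rotation as R
from station import telemetry, optics, ctrl
def snap(n,f):
    c=optics.camera(n); cv2.imwrite(f'pics/{f}.png',c['pixels'][:,:,::-1])
    np.savez(f'pics/{f}.npz',**{k:np.array(v) for k,v in c.items()}); return c
def load(f): return np.load(f'pics/{f}.npz')
def ray(c,u,v,z):
    K,o,r=c['intrinsics'],c['origin'],c['rotation']
    d=r@np.linalg.inv(K)@np.array([u,v,1.]); return o+d*(z-o[2])/d[2]
def proj(c,p):
    q=c['intrinsics']@(c['rotation'].T@(np.asarray(p)-c['origin'])); return q[:2]/q[2]
E
python3 - <<'E'
from h import *
a=snap('scene','s0');b=snap('top','t0');
for c in (a,b): print(c['origin'],c['rotation'].round(3),c['intrinsics'])
o=telemetry.get_obs();print(o)
E
```

```text
pics
[-0.46404711  0.49986146  0.62635665] [-1.994  0.    -2.111] [[483.59647286   0.         252.73343452]
 [  0.         483.59647286 196.92891702]
 [  0.           0.           1.        ]]
[ 0.4366637  -0.15924177  0.93356811] [-2.996  0.037 -1.557] [[359.94533855   0.         258.91465053]
 [  0.         359.94533855 193.13302487]
 [  0.           0.           1.        ]]
{'time_s': 0.1, 'qpos': array([-1.27459069e+00,  3.00399059e-01,  1.52150313e+00,  1.97063372e-05,
        1.32070559e+00, -6.66025538e-02]), 'joint_vel': array([ 0.00013104, -0.00145615, -0.002025  ,  0.00154541,  0.00058702,
       -0.00027077]), 'tau': array([-1.11083114e-03, -5.32646763e+01, -3.53282797e+01,  7.08971894e-02,
        2.35205231e-02, -4.72762360e-05]), 'ee_pos': array([ 0.19512895, -0.51397599,  0.20495882]), 'eef_rot': array([-3.14058104e+00, -8.66062744e-05,  3.62803264e-01]), 'force': array([-0.36882384,  0.13853533,  0.12466017]), 'moment': array([-0.00026221,  0.03984514, -0.04391792]), 'grip_force': 0.0, 'grip_width': 0.09414125014385517}
```

View pics/t0.png

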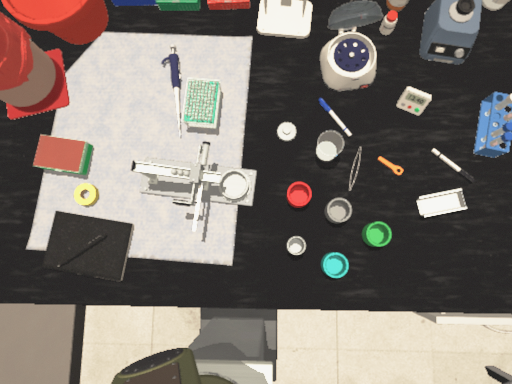

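View pics/s0.png

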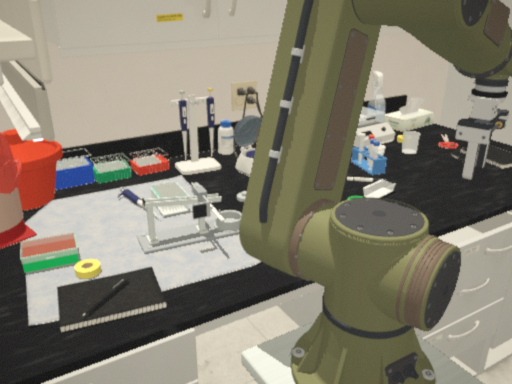

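```bash
sed -i "s/    return o/    return o/; s/c=optics.camera(n);/c=dict(optics.camera(n)); c['rotation']=R.from_euler('xyz',c['rotation']).as_matrix();/" h.py
python3 - <<'E'
from h import *
for f in('s0','t0'):
    d=dict(load(f)); d['rotation']=R.from_euler('xyz',d['rotation']).as_matrix(); np.savez(f'pics/{f}.npz',**d)
    print(f,[proj(d,p).round(0) for p in([0,0,0],[.195,-.514,.205],[.3,0,0])])
c=load('t0')
im=c['pixels'][:,:,::-1]
L=cv2.resize(im[130:245,125:265],None,fx=5,fy=5,interpolation=cv2.INTER_CUBIC)
cv2.imwrite('pics/c1.png',L)
cv2.imwrite('pics/c2.png',cv2.resize(im[170:290,270:400],None,fx=5,fy=5,interpolation=cv2.INTER_CUBIC)[:600])
E
```

```text
s0 [array([360., 368.]), array([473., 171.]), array([269., 284.])]
t0 [array([205., 428.]), array([462., 380.]), array([209., 300.])]
```

View pics/c1.png

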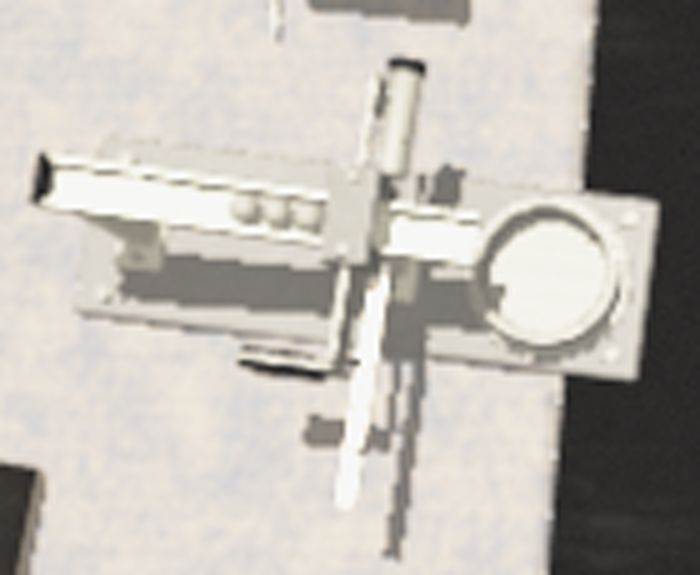

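View pics/c2.png

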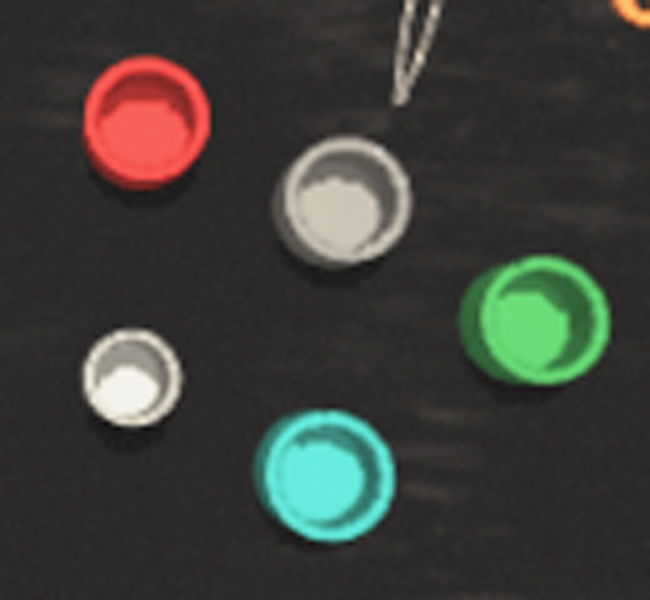

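```bash
cat >> h.py <<'E'
from scipy.optimize import least_squares
def fitloader(c,P,U):
    P=np.array(P)/1000.;U=np.array(U)
    def W(p): 
        return np.c_[P[:,0]*np.cos(p[2])-P[:,1]*np.sin(p[2])+p[0],P[:,0]*np.sin(p[2])+P[:,1]*np.cos(p[2])+p[1],P[:,2]]
    f=lambda p:(np.array([proj(c,q) for q in W(p)])-U).ravel()
    s=least_squares(f,[.45,0,0.],loss='soft_l1'); return s.x,f(s.x).reshape(-1,2)
def l2w(p,P):
    P=np.array(P)/1000.; C,S=np.cos(p[2]),np.sin(p[2])
    return np.array([P[0]*C-P[1]*S+p[0],P[0]*S+P[1]*C+p[1],P[2]])
E
python3 - <<'E'
from h import *
c=load('t0')
U=np.array([[658,203],[640,378],[82,308],[408,66],[283,364],[552,273],[345,505],[48,178]])/5.+[125-.4,130-.4]
P=[[48,-162,10],[-48,-162,10],[-48,138,10],[48,-30,0],[-70,-4,122],[0,-110,36],[-48,0,0],[0,121,115]]
sel=[0,1,2,5,4]
p,r=fitloader(c,[P[i] for i in sel],U[sel]); print(p,r.round(1))
for n,q in dict(seat=[0,-110,14],tab=[-70,-4,104],mouth=[0,-83,93]).items(): print(n,l2w(p,q).round(4))
e=lambda u,v:(270+u/5-.4,170+v/5-.4)
print('adapter',ray(c,*e(347,200.5),.048),'jar',ray(c,*e(132,378),.068))
for k,(u,v,z) in dict(red=(299,193,.048),green=(379,234,.048),tq=(335,265,.048),beaker=(330,145,.077),lid=(287,131,.02)).items(): print(k,ray(c,u,v,z).round(3))
E
```

```text
[ 0.60424621  0.04733338 -0.11639422] [[ 1.7 -0.2]
 [ 0.4  1. ]
 [-0.9  0.6]
 [-0.3 -0.4]
 [-0.3 -0.8]]
seat [ 0.5915 -0.0619  0.014 ]
tab [0.5343 0.0515 0.104 ]
mouth [ 0.5946 -0.0351  0.093 ]
adapter [ 0.52699982 -0.32122375  0.048     ] jar [ 0.43931624 -0.21482083  0.068     ]
red [ 0.568 -0.224  0.048]
green [ 0.469 -0.416  0.048]
tq [ 0.394 -0.309  0.048]
beaker [ 0.682 -0.297  0.077]
lid [ 0.736 -0.195  0.02 ]
```

Grey (338,210) is the only plain grey adapter-shaped cup. Red (299,194), green (377,234) and turquoise (334,265) are excluded by colour. The narrow steel jar is at (296,245), and the seat is at (235,185) with the track to its left. I'm turning the fingers onto the loader's x axis and moving above the adapter.

Call:
{"fn": "carry_out", "kwargs": {
  "plan": [
    [[0,0,0,0,0,-0.1213,94],[0,0,0,0,0,-0.1213,94],[0,0,0,0,0,-0.1213,94],[0,0,0,0,0,-0.1213,94],[0,0,0,0,0,-0.1213,94],[0,0,0,0,0,-0.1213,94],[0,0,0,0,0,-0.1213,94],[0,0,0,0,0,-0.1213,94],[0,0,0,0,0,-0.1213,94],[23,30.8,0,0,0,0,94],[23,30.8,0,0,0,0,94],[23,30.8,0,0,0,0,94],[23,30.8,0,0,0,0,94],[23,30.8,0,0,0,0,94],[23,30.8,0,0,0,0,94],[23,30.8,0,0,0,0,94],[23,30.8,0,0,0,0,94],[23,30.8,0,0,0,0,94],[23,30.8,0,0,0,0,94],[0,0,0,0,0,0,94]]
  ]
}}

```text
time_s: 1.77
ee_pos: [0.5319, -0.3176, 0.2045]
eef_rot: [-3.141, -0.001, 1.459]
force: [-1.4, 0.2, -0.9]
grip_width: 0.094
grip_force: 0.0
```

```bash
cat >> h.py <<'E'
def totool(d,o=None):
    o=o or telemetry.get_obs(); return R.from_euler('xyz',o['eef_rot']).inv().apply(np.array(d)-o['ee_pos'])*1000
E
python3 - <<'E'
from h import *
o=telemetry.get_obs();print(o['time_s'],o['ee_pos'],o['eef_rot'],o['qpos'])
c=snap('wrist','w1');print(c['origin'],c['rotation'].round(2).tolist(),c['intrinsics'][0])
print('adapter proj',proj(c,[.527,-.321,.048]),'jar',proj(c,[.439,-.215,.068]))
E
```

```text
1.7667 [ 0.53186823 -0.31762955  0.20449571] [-3.14131211e+00 -1.27349448e-03  1.45904130e+00] [-5.97905464e-01  4.57733862e-01  1.30751833e+00  1.01381073e-03
  1.37718360e+00 -4.86346093e-01]
[ 0.54028981 -0.24712229  0.38405536] [[0.99, -0.11, -0.03], [-0.11, -0.96, -0.24], [-0.0, 0.24, -0.97]] [297.20486325   0.         256.81883867]
adapter proj [252.78337152 184.14440265] jar [154.3027026   96.62175154]
```

View pics/w1.png

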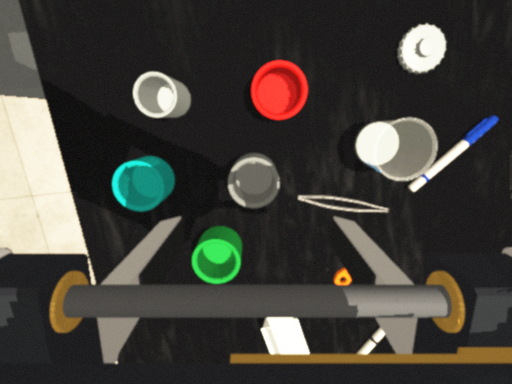

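The wrist view shows the adapter's rim centre at (254,181), the jar at (155,95), the lid at (423,48) and the beaker at (405,148). All agree with the top view to about 3 px. I'm refining the adapter position and descending.

Run:
```python
from h import *
c=load('w1'); im=c['pixels']
g=cv2.cvtColor(im,cv2.COLOR_RGB2GRAY)
for n,(u,v,z,r) in dict(ad=(254,181,.048,27),jar=(155,94,.068,23),red=(279,89,.048,27)).items():
    k=8; s=cv2.resize(g[v-40:v+40,u-40:u+40],None,fx=4,fy=4,interpolation=cv2.INTER_CUBIC)
    h=cv2.HoughCircles(cv2.GaussianBlur(s,(0,0),2),cv2.HOUGH_GRADIENT,1.5,300,param1=80,param2=20,minRadius=4*r-20,maxRadius=4*r+16)
    x,y,rr=h[0][0]; uu,vv=u-40+x/4-.4,v-40+y/4-.4
    print(n,uu,vv,rr/4,ray(c,uu,vv,z))
p=ray(c,254,181.3,.048);print(p)
t=np.load('pics/t0.npz');q=np.array([.527,-.321,.048]);print(totool([*((p+q)/2)[:2],.025]))
```

```text
ad 253.1625 182.4125 25.675 [ 0.52767315 -0.31901183  0.048     ]
jar 153.0375 93.9125 22.95 [ 0.43823914 -0.21227855  0.068     ]
red 278.5375 91.1625 28.3 [ 0.56634021 -0.22248375  0.048     ]
[ 0.5287864  -0.31781485  0.048     ]
[ -0.43012324  -1.64735969 179.44870075]
```

Call:
{"fn": "carry_out", "kwargs": {
  "plan": [
    [[-2.8,-3.6,0,0,0,0,94],[0,0,30,0,0,0,94],[0,0,30,0,0,0,94],[0,0,30,0,0,0,94],[0,0,30,0,0,0,94],[0,0,30,0,0,0,94],[0,0,15,0,0,0,94],[0,0,8,0,0,0,94],[0,0,6,0,0,0,94],[0,0,0,0,0,0,94],[0,0,0,0,0,0,94]]
  ]
}}

```text
time_s: 2.73
ee_pos: [0.524, -0.3245, 0.0275]
eef_rot: [3.14, 0.001, 1.454]
force: [-0.1, -0.8, 0.1]
grip_width: 0.0941
grip_force: 0.0
```

Call:
{"fn": "carry_out", "kwargs": {
  "plan": [
    [[5,3.5,2.5,0,0,0,94],[0,0,0,0,0,0,94],[0,0,0,0,0,0,50],[0,0,0,0,0,0,50],[0,0,0,0,0,0,50],[0,0,0,0,0,0,50],[0,0,0,0,0,0,50],[0,0,0,0,0,0,50],[0,0,0,0,0,0,50]]
  ],
  "squeeze": 15
}}

```text
time_s: 3.48
ee_pos: [0.5279, -0.3193, 0.024]
eef_rot: [-3.142, -0.0, 1.454]
force: [0.0, -0.0, 0.7]
grip_width: 0.0588
grip_force: 15.0
```

Call:
{"fn": "carry_out", "kwargs": {
  "plan": [
    [[0,0,-27.5,0,0,0,50],[0,0,-27.5,0,0,0,50],[0,0,-27.5,0,0,0,50],[0,0,-27.5,0,0,0,50],[25,3.7,0,0,0,0,50],[25,3.7,0,0,0,0,50],[25,3.7,0,0,0,0,50],[25,3.7,0,0,0,0,50],[25,3.7,0,0,0,0,50],[25,3.7,0,0,0,0,50],[25,3.7,0,0,0,0,50],[25,3.7,0,0,0,0,50],[23,3.7,0,0,0,0,50],[0,0,0,0,0,0,50],[0,0,0,0,0,0,50],[0,0,0,0,0,0,50]]
  ]
}}

```text
time_s: 4.82
ee_pos: [0.5867, -0.1021, 0.1338]
eef_rot: [-3.141, 0.0, 1.454]
force: [-0.7, -0.8, -0.9]
grip_width: 0.0588
grip_force: 15.0
```

Run:
```python
from h import *
o=telemetry.get_obs();print(o['time_s'],o['ee_pos'],o['eef_rot'],o['grip_width'],o['joint_vel'].round(3))
c=snap('wrist','w2')
p=[0.60424621,0.04733338,-0.11639422]
print('seat rim',proj(c,l2w(p,[0,-110,36])),'tab top',proj(c,l2w(p,[-70,-4,122])),proj(c,l2w(p,[0,-83,103])))
cv2.imwrite('pics/w2b.png',cv2.resize(c['pixels'][:300,80:480,::-1],None,fx=2,fy=2,interpolation=cv2.INTER_CUBIC))
```

```text
4.8167 [ 0.58670523 -0.10214307  0.13378159] [-3.14125653e+00  1.34933634e-04  1.45449508e+00] 0.058786133761835106 [-0.016 -0.001 -0.002 -0.001 -0.001  0.   ]
seat rim [256.62086336 151.12151657] tab top [131.68951063 -20.91407372] [256.44007091 122.61947182]
```

View pics/w2b.png

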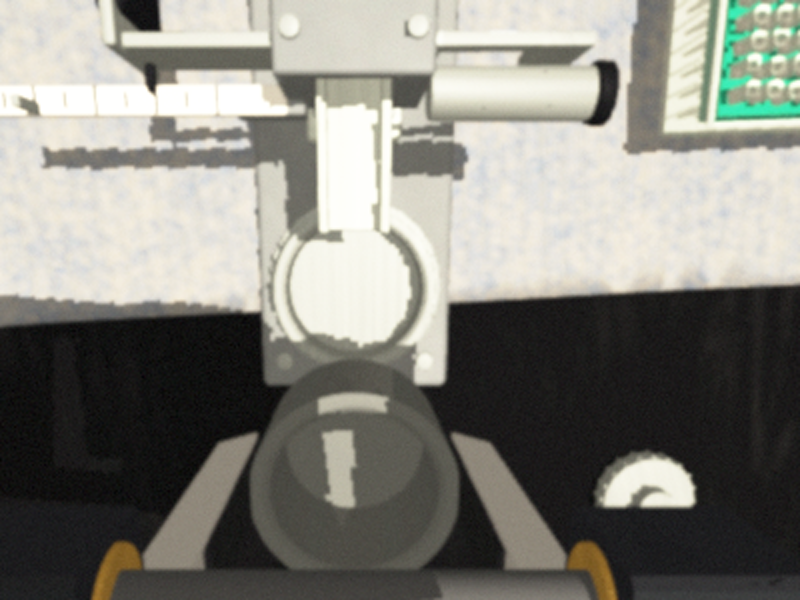

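Lateral alignment is good: seat, track and adapter are all centred at u≈257. The fore-aft offset is less clear, because the seat rim is at v≈141 and I predicted 151. I'm checking that with the base plate edge and the held adapter rim.

Run:
```python
from h import *
c=load('w2'); o=telemetry.get_obs()
p=[0.60424621,0.04733338,-0.11639422]
B=lambda u,v:(80+u/2-.25,v/2-.25)
def tl(n,u,v,z): print(n,'tool xy from TCP',totool(ray(c,*B(u,v),z)).round(1))
tl('seat bottom outer (expect seat-37.5)',356,362,.036)
tl('seat L',272,284,.036);tl('seat R',440,284,.036)
tl('plate edge (seat-52)',355,385,.010)
tl('mouth wall top (seat+27)',354,231,.103);tl('mouth floor',354,231,.093)
tl('wall L',318,231,.103);tl('wall R',390,231,.103)
tl('adapter rim far (expect +30)',355,387,o['ee_pos'][2]+.024)
tl('adapter L',250,485,o['ee_pos'][2]+.024);tl('adapter R',460,485,o['ee_pos'][2]+.024)
print('seat by top',totool(l2w(p,[0,-110,36])))
```

```text
seat bottom outer (expect seat-37.5) tool xy from TCP [12.7  1.1 97.8]
seat L tool xy from TCP [ 49.5 -37.6  97.8]
seat R tool xy from TCP [49.5 39.9 97.8]
plate edge (seat-52) tool xy from TCP [ -5.2   0.7 123.8]
mouth wall top (seat+27) tool xy from TCP [72.8  0.3 30.8]
mouth floor tool xy from TCP [72.8  0.3 40.8]
wall L tool xy from TCP [ 72.8 -12.1  30.8]
wall R tool xy from TCP [72.8 12.6 30.8]
adapter rim far (expect +30) tool xy from TCP [ 31.7   0.6 -24. ]
adapter L tool xy from TCP [  3.2 -29.  -24. ]
adapter R tool xy from TCP [  3.2  30.1 -24. ]
seat by top [4.08645319e+01 8.55174718e-02 9.78167874e+01]
```

Call:
{"fn": "carry_out", "kwargs": {
  "plan": [
    [[13,0,0,0,0,0,50],[14,0,0,0,0,0,50],[0,0,20,0,0,0,50],[0,0,20,0,0,0,50],[0,0,20,0,0,0,50],[0,0,10,0,0,0,50],[0,0,0,0,0,0,50],[0,0,0,0,0,0,50],[0,0,0,0,0,0,50]]
  ]
}}

```text
time_s: 5.62
ee_pos: [0.5907, -0.0748, 0.0653]
eef_rot: [3.14, 0.0, 1.454]
force: [0.1, -0.1, -1.5]
grip_width: 0.0588
grip_force: 15.0
```

Run:
```python
from h import *
o=telemetry.get_obs();print(o['ee_pos'],o['eef_rot'],o['force'])
c=snap('wrist','w3')
cv2.imwrite('pics/w3b.png',cv2.resize(c['pixels'][60:260,125:390,::-1],None,fx=3,fy=3,interpolation=cv2.INTER_CUBIC))
```

```text
[ 0.59069583 -0.0748207   0.06526078] [3.13982528e+00 6.71600456e-05 1.45440110e+00] [ 0.09479304 -0.10798173 -1.47196679]
```

View pics/w3b.png

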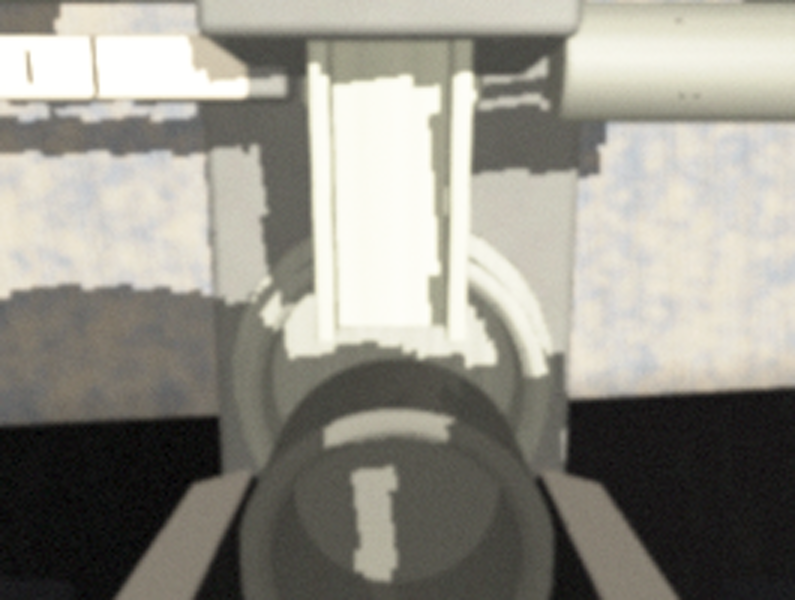

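Run:
```python
from h import *
c=load('w3'); o=telemetry.get_obs()
B=lambda u,v:(125+u/3-.33,60+v/3-.33)
def tl(n,u,v,z): print(n,totool(ray(c,*B(u,v),z)).round(1)[:2])
z=o['ee_pos'][2]
tl('mouth floor (+27)',392,326,.093);tl('mouth wall top',392,340,.103)
tl('wall L',317,340,.103);tl('wall R',468,340,.103)
tl('adapter far (+30)',396,408,z+.024);tl('adapter L',240,545,z+.024);tl('adapter R',553,545,z+.024)
tl('seat L',232,385,.036);tl('seat R',555,385,.036)
tl('pad L',245,475,z);tl('pad R',545,475,z)
```

```text
mouth floor (+27) [45.6 -0.4]
mouth wall top [45.1 -0.4]
wall L [ 45.1 -12.5]
wall R [45.  11.9]
adapter far (+30) [30.1  0.3]
adapter L [  3.5 -29. ]
adapter R [ 3.4 29.7]
seat L [ 21.7 -39.3]
seat R [21.6 38.4]
pad L [  9.  -31.8]
pad R [ 9.  31.8]
```

The adapter is 18.2 mm short of the seat axis, measured against the track mouth, and 0.6 mm to the side. I'm going in under the track lip and then down.

Call:
{"fn": "carry_out", "kwargs": {
  "plan": [
    [[0,0,3,0,0,0,50],[0,0,0,0,0,0,50],[6,-0.6,0,0,0,0,50],[6,0,0,0,0,0,50],[6.2,0,0,0,0,0,50],[0,0,0,0,0,0,50],[0,0,0,0,0,0,50],[0,0,0,0,0,0,50]]
  ]
}}

```text
time_s: 6.33
ee_pos: [0.5916, -0.0566, 0.061]
eef_rot: [3.142, 0.0, 1.455]
force: [0.6, -0.8, -1.6]
grip_width: 0.0587
grip_force: 15.0
```

Call:
{"fn": "carry_out", "kwargs": {
  "plan": [
    [[0,0,3,0,0,0,50],[0,0,3,0,0,0,50],[0,0,0,0,0,0,50],[0,0,0,0,0,0,50]]
  ]
}}

```text
time_s: 6.67
ee_pos: [0.5914, -0.0568, 0.0546]
eef_rot: [-3.141, -0.0, 1.454]
force: [0.4, 0.2, -1.1]
grip_width: 0.0587
grip_force: 15.0
```

Call:
{"fn": "carry_out", "kwargs": {
  "plan": [
    [[0,0,4,0,0,0,50],[0,0,4,0,0,0,50],[0,0,4,0,0,0,50],[0,0,3,0,0,0,50],[0,0,0,0,0,0,50],[0,0,0,0,0,0,50]]
  ]
}}

```text
time_s: 7.17
ee_pos: [0.5914, -0.0567, 0.0397]
eef_rot: [-3.141, -0.0, 1.454]
force: [-0.1, 1.0, -0.5]
grip_width: 0.0587
grip_force: 15.0
```

Call:
{"fn": "carry_out", "kwargs": {
  "plan": [
    [[0,0,1.5,0,0,0,50],[0,0,0,0,0,0,50],[0,0,0,0,0,0,80],[0,0,0,0,0,0,80],[0,0,0,0,0,0,80],[0,0,0,0,0,0,80],[0,0,0,0,0,0,80],[0,0,-20,0,0,0,80],[0,0,-30,0,0,0,80],[0,0,-40,0,0,0,80],[0,0,-40,0,0,0,80],[0,0,0,0,0,0,80],[-30,0,0,0,0,0,80],[-30,0,0,0,0,0,80],[-10,0,0,0,0,0,80],[0,0,0,0,0,0,80],[0,0,0,0,0,0,80],[0,0,0,0,0,0,80]]
  ]
}}

```text
time_s: 8.67
ee_pos: [0.5836, -0.1252, 0.1683]
eef_rot: [-3.141, -0.0, 1.455]
force: [-0.1, 0.9, 0.0]
grip_width: 0.08
grip_force: 0.0
```

Run:
```python
from h import *
o=telemetry.get_obs();print(o['ee_pos'],o['eef_rot'],o['force'])
c=snap('wrist','w4')
cv2.imwrite('pics/w4b.png',cv2.resize(c['pixels'][40:240,125:390,::-1],None,fx=3,fy=3,interpolation=cv2.INTER_CUBIC))
```

```text
[ 0.58355904 -0.12522797  0.16830019] [-3.14142104e+00 -2.76291887e-04  1.45498959e+00] [-0.11794989  0.91272308  0.0355076 ]
```

View pics/w4b.png

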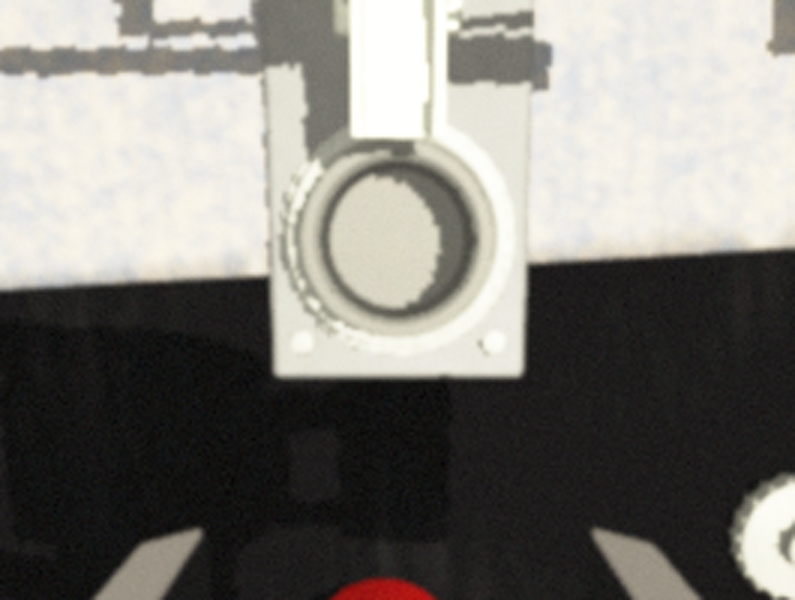

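Call:
{"fn": "carry_out", "kwargs": {
  "plan": [
    [[-17.25,-22.3,0,0,0,0,80],[-17.25,-22.3,0,0,0,0,80],[-17.25,-22.3,0,0,0,0,80],[-17.25,-22.3,0,0,0,0,80],[-17.25,-22.3,0,0,0,0,80],[-17.25,-22.3,0,0,0,0,80],[0,0,20,0,0,0,80],[0,0,20,0,0,0,80],[0,0,0,0,0,0,80],[0,0,0,0,0,0,80],[0,0,0,0,0,0,80],[0,0,0,0,0,0,80]]
  ]
}}

```text
time_s: 9.72
ee_pos: [0.4393, -0.2133, 0.1295]
eef_rot: [3.14, 0.001, 1.455]
force: [-0.0, 0.1, -0.3]
grip_width: 0.0802
grip_force: 0.0
```

Run:
```python
from h import *
c=load('w4');B=lambda u,v:ray(c,125+u/3-.33,40+v/3-.33,.062)
print('adapter ctr',B(401,239),B(397,239), 'outer L,R',B(298,239),B(497,239))
o=telemetry.get_obs();print(o['ee_pos'],o['eef_rot'])
c=snap('wrist','w5');print(proj(c,[.4385,-.2125,.068]))
g=cv2.cvtColor(c['pixels'],cv2.COLOR_RGB2GRAY); v,u=[int(t) for t in proj(c,[.4385,-.2125,.068])][::-1]
a,b=max(v-60,0),max(u-60,0)
s=cv2.resize(g[a:v+60,b:u+60],None,fx=4,fy=4,interpolation=cv2.INTER_CUBIC)
h=cv2.HoughCircles(cv2.GaussianBlur(s,(0,0),2),cv2.HOUGH_GRADIENT,1.5,40,param1=80,param2=25,minRadius=100,maxRadius=160)
for x,y,r in h[0][:4]: print(b+x/4,a+y/4,r/4,ray(c,b+x/4-.4,a+y/4-.4,.068))
```

```text
adapter ctr [ 0.5932746  -0.05666591  0.062     ] [ 0.59203767 -0.05652086  0.062     ] outer L,R [ 0.56142166 -0.05293058  0.062     ] [ 0.62295906 -0.06014694  0.062     ]
[ 0.43926011 -0.21333905  0.12954422] [3.14017349e+00 5.77068376e-04 1.45534583e+00]
[255.37905506 203.1214047 ]
257.0625 202.8125 26.125 [ 0.43964849 -0.21200767  0.068     ]
263.0625 194.5625 30.85 [ 0.44547727 -0.20544961  0.068     ]
252.9375 191.9375 27.6625 [ 0.4373243  -0.20221099  0.068     ]
267.5625 205.4375 37.075 [ 0.44819801 -0.21533597  0.068     ]
```

Call:
{"fn": "carry_out", "kwargs": {
  "plan": [
    [[1,0,20,0,0,0,80],[0,0,25,0,0,0,80],[0,0,25,0,0,0,80],[0,0,12,0,0,0,80],[0,0,2.5,0,0,0,80],[0,0,0,0,0,0,80],[0,0,0,0,0,0,36],[0,0,0,0,0,0,36],[0,0,0,0,0,0,36],[0,0,0,0,0,0,36],[0,0,0,0,0,0,36],[0,0,0,0,0,0,36],[0,0,0,0,0,0,36]]
  ],
  "squeeze": 20
}}

```text
time_s: 10.85
ee_pos: [0.4388, -0.2126, 0.0442]
eef_rot: [3.141, 0.0, 1.454]
force: [-0.7, -0.3, 2.5]
grip_width: 0.0432
grip_force: 20.0
```

Call:
{"fn": "carry_out", "kwargs": {
  "plan": [
    [[0,0,-25,0,0,0,36],[0,0,-25,0,0,0,36],[0,0,-25,0,0,0,36],[0,0,-25,0,0,0,36],[22.1,22.3,0,0,0,0,36],[22.1,22.3,0,0,0,0,36],[22.1,22.3,0,0,0,0,36],[22.1,22.3,0,0,0,0,36],[22.1,22.3,0,0,0,0,36],[22.1,22.3,0,0,0,0,36],[0,0,0,0,0,0,36],[0,0,0,0,0,0,36],[10,0,0,0,0,0,36],[10,0,0,0,0,0,36],[10,0,0,0,0,0,36],[0,0,0,0,0,0,36],[0,0,0,0,0,0,36],[0,0,0,0,0,0,36]]
  ]
}}

```text
time_s: 12.35
ee_pos: [0.5903, -0.0667, 0.1441]
eef_rot: [3.141, 0.0, 1.455]
force: [-0.2, -0.1, -1.5]
grip_width: 0.0426
grip_force: 20.0
```

Run:
```python
from h import *
o=telemetry.get_obs();print(o['ee_pos'],o['eef_rot'],totool([.5915,-.0567,.0642]),o['joint_vel'].round(3))
```

```text
[ 0.5903056  -0.06666837  0.14412232] [3.14135680e+00 1.28450609e-04 1.45455105e+00] [1.00498948e+01 1.13169900e-02 7.99210392e+01] [-0.008  0.003 -0.001 -0.002  0.001 -0.   ]
```

Call:
{"fn": "carry_out", "kwargs": {
  "plan": [
    [[10,0,0,0,0,0,36],[0,0,0,0,0,0,36],[0,0,12,0,0,0,36],[0,0,12,0,0,0,36],[0,0,8,0,0,0,36],[0,0,5,0,0,0,36],[0,0,3,0,0,0,36],[0,0,3,0,0,0,36],[0,0,0,0,0,0,36],[0,0,0,0,0,0,36]]
  ]
}}

```text
time_s: 13.18
ee_pos: [0.5917, -0.0566, 0.1011]
eef_rot: [3.141, 0.0, 1.454]
force: [-0.2, 0.2, -2.1]
grip_width: 0.0426
grip_force: 20.0
```

Bottom is at z≈57 mm, 5 mm inside the adapter rim, with no contact force. I'm continuing down.

Call:
{"fn": "carry_out", "kwargs": {
  "plan": [
    [[0,0,6,0,0,0,36],[0,0,6,0,0,0,36],[0,0,6,0,0,0,36],[0,0,6,0,0,0,36],[0,0,5,0,0,0,36],[0,0,4,0,0,0,36],[0,0,0,0,0,0,36],[0,0,0,0,0,0,36],[0,0,0,0,0,0,36]]
  ]
}}

```text
time_s: 13.93
ee_pos: [0.5917, -0.0566, 0.0682]
eef_rot: [3.141, 0.0, 1.454]
force: [0.1, -0.6, -0.5]
grip_width: 0.0429
grip_force: 20.0
```

Call:
{"fn": "carry_out", "kwargs": {
  "plan": [
    [[0,0,3.5,0,0,0,36],[0,0,0,0,0,0,36],[0,0,0,0,0,0,60],[0,0,0,0,0,0,60],[0,0,0,0,0,0,60],[0,0,0,0,0,0,60],[0,0,-15,0,0,0,60],[0,0,-30,0,0,0,60],[0,0,-30,0,0,0,60],[0,0,-30,0,0,0,60],[0,-35,0,0,0,0,60],[0,-35,0,0,0,0,60],[35,0,0,0,0,0,60],[35,0,0,0,0,0,60],[36,0,0,0,0,0,60],[0,0,0,0,0,0,60],[0,0,0,0,0,0,60],[0,0,0,0,0,0,60]]
  ]
}}

```text
time_s: 15.43
ee_pos: [0.5343, 0.0566, 0.1694]
eef_rot: [-3.142, 0.0, 1.455]
force: [0.1, -0.3, 0.8]
grip_width: 0.06
grip_force: 0.0
```

Run:
```python
from h import *
o=telemetry.get_obs();print(o['ee_pos'],o['eef_rot'],o['force'])
c=snap('wrist','w6');t=snap('top','t6')
a=cv2.resize(c['pixels'][:,120:400,::-1],None,fx=1.5,fy=1.5,interpolation=cv2.INTER_CUBIC)
b=cv2.resize(t['pixels'][150:230,180:265,::-1],None,fx=4,fy=4,interpolation=cv2.INTER_CUBIC)
m=np.zeros((576,420+340,3),np.uint8);m[:,:420]=a[:576];m[:320,420:]=b
cv2.imwrite('pics/m6.png',m)
```

```text
[0.53429568 0.05655365 0.16943549] [-3.14157255e+00  1.80431584e-04  1.45488440e+00] [ 0.08957672 -0.29585912  0.84074554]
```

View pics/m6.png

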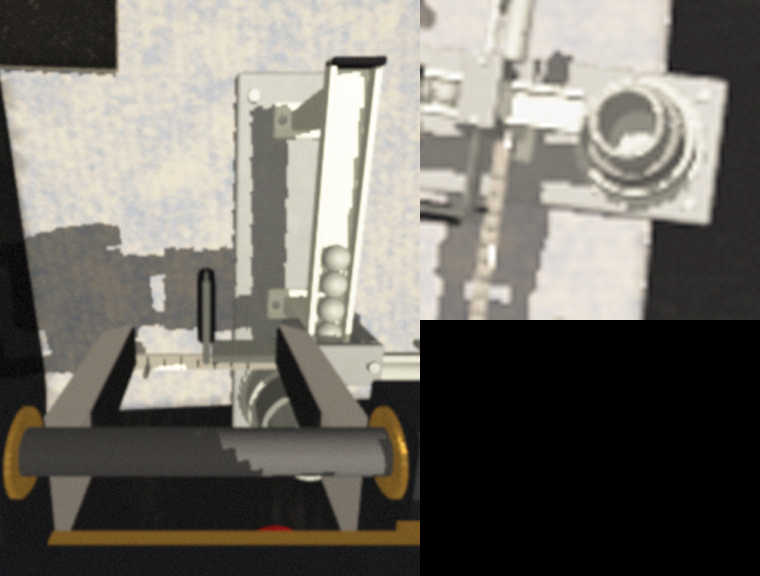

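Run:
```python
from h import *
c=load('w6')
for v in (268,305,342): print(totool(ray(c,120+206/1.5-.2,v/1.5-.2,.122)).round(1))
```

```text
[25.6  0.4 47.4]
[ 5.6  0.4 47.4]
[-15.3   0.4  47.4]
```

Call:
{"fn": "carry_out", "kwargs": {
  "plan": [
    [[4,0.4,0,0,0,0,60],[0,0,20,0,0,0,60],[0,0,25,0,0,0,60],[0,0,25,0,0,0,60],[0,0,12,0,0,0,60],[0,0,2,0,0,0,60],[0,0,0,0,0,0,60],[0,0,0,0,0,0,4],[0,0,0,0,0,0,4],[0,0,0,0,0,0,4],[0,0,0,0,0,0,4],[0,0,0,0,0,0,4],[0,0,0,0,0,0,4],[0,0,0,0,0,0,4],[0,0,0,0,0,0,4],[0,0,0,0,0,0,4],[0,0,0,0,0,0,4]]
  ],
  "squeeze": 30
}}

```text
time_s: 16.95
ee_pos: [0.535, 0.0608, 0.0855]
eef_rot: [-3.141, 0.0, 1.455]
force: [-2.8, -0.1, 3.1]
grip_width: 0.0094
grip_force: 30.0
```

Run:
```python
from h import *
o=telemetry.get_obs();print(o['time_s'],o['ee_pos'],o['eef_rot'],o['force'],o['grip_width'])
snap('wrist','w7')
```

```text
16.95 [0.53502491 0.0607832  0.08548637] [-3.14117931e+00  6.31312607e-05  1.45463623e+00] [-2.83769807 -0.0772138   3.09792549] 0.00943772661805593
```

Call:
{"fn": "carry_out", "kwargs": {
  "plan": [
    [[0,-5,0,0,0,0,4],[0,-5,0,0,0,0,4],[0,-5,0,0,0,0,4],[0,-5,0,0,0,0,4],[0,-5,0,0,0,0,4],[0,-5,0,0,0,0,4],[0,-5,0,0,0,0,4],[0,-5,0,0,0,0,4],[0,0,0,0,0,0,4],[0,0,0,0,0,0,4],[0,0,0,0,0,0,4],[0,0,0,0,0,0,4]]
  ]
}}

```text
time_s: 18.0
ee_pos: [0.4958, 0.0652, 0.0855]
eef_rot: [3.14, -0.0, 1.454]
force: [8.5, -1.7, -4.4]
grip_width: 0.01
grip_force: 30.0
```

Run:
```python
from h import *
o=telemetry.get_obs();print(o['ee_pos'],o['force'],o['grip_width'],totool([0.53502491,0.0607832,0.08548637]))
c=snap('wrist','w8');t=snap('top','t8');s=snap('scene','s8')
rs=lambda i,f:cv2.resize(i[:,:,::-1],None,fx=f,fy=f,interpolation=cv2.INTER_CUBIC)
m=np.zeros((600,800,3),np.uint8)
a=rs(c['pixels'][60:300,130:400],1.5);m[:a.shape[0],:a.shape[1]]=a
b=rs(t['pixels'][150:230,170:265],4);m[:b.shape[0],410:410+b.shape[1]]=b
d=rs(s['pixels'][170:250,130:290],2.5);m[380:580,:400]=d
e=rs(load('w7')['pixels'][60:300,130:400],1.);m[330:570,420:690]=e
cv2.imwrite('pics/m8.png',m)
```

```text
[0.49580819 0.06524499 0.08550335] [ 8.48268027 -1.71738288 -4.44656673] 0.010042333832454219 [ 0.11992741 39.46942662  0.09266177]
```

View pics/m8.png

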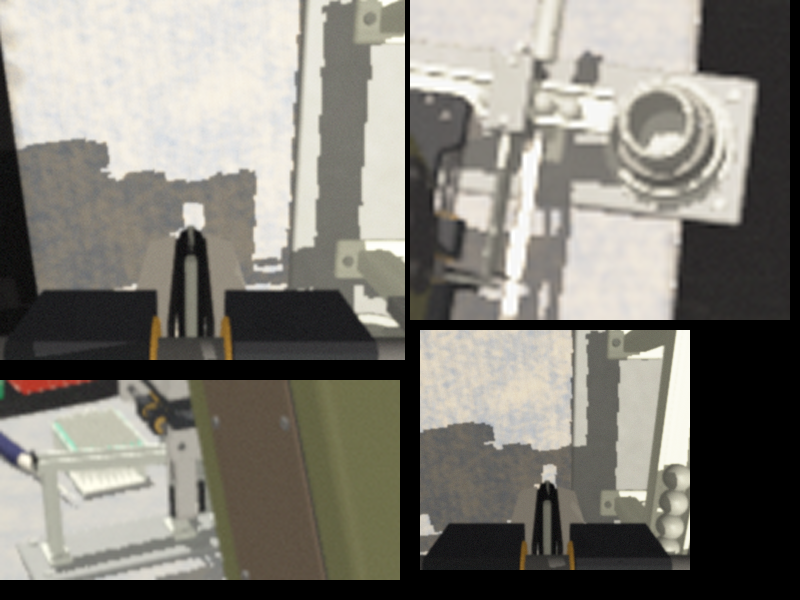

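Call:
{"fn": "carry_out", "kwargs": {
  "plan": [
    [[0,-0.4,0,0,0,0,4],[0,0,0,0,0,0,4],[0,0,0,0,0,0,4],[0,0,0,0,0,0,4],[0,0,0,0,0,0,4],[0,0,0,0,0,0,4],[0,0,0,0,0,0,4],[0,0,0,0,0,0,4],[0,0,0,0,0,0,4],[0,0,0,0,0,0,4],[0,0,0,0,0,0,4],[0,0,0,0,0,0,4],[0,0,0,0,0,0,4],[0,0,0,0,0,0,4],[0,0,0,0,0,0,4],[0,0,0,0,0,0,4],[0,0,0,0,0,0,4],[0,0,0,0,0,0,4],[0,0,0,0,0,0,4],[0,0,0,0,0,0,4]]
  ]
}}

```text
time_s: 19.82
ee_pos: [0.4954, 0.0653, 0.0855]
eef_rot: [3.14, -0.0, 1.454]
force: [6.8, -2.1, -4.3]
grip_width: 0.0094
grip_force: 30.0
```

Run:
```python
from h import *
o=telemetry.get_obs();print(o['time_s'],o['force'],totool([0.53502491,0.0607832,0.08548637]))
t=snap('top','t9');s=snap('scene','s9')
g=lambda f:cv2.cvtColor(load(f)['pixels'],cv2.COLOR_RGB2GRAY).astype(int)
c=load('t8');p=[.5920-.110*.1161,-.0566+.110*.9933,-.1164]
for n,a in dict(lower=[(0,y,103-5+(y+83)*.105) for y in range(-78,-46,5)],upper=[(0,y,98+(y+83)*.105) for y in range(-14,80,5)]).items():
    for f in('t0','t6','t8','t9'):
        G=g(f);print(n,f,[int(G[int(round(v)),int(round(u))]) for u,v in (proj(c,l2w(p,q)) for q in a)])
q=proj(c,l2w(p,(0,-110,30)));print(q)
u,v=q.round().astype(int)
for f in('t6','t9'): print(f);print(g(f)[v-6:v+7,u-6:u+7])
d=np.abs(g('t9')-g('t8'));ys,xs=np.where(d>40);print('changed t8->t9',len(xs),[(x,y) for x,y in zip(xs,ys) if x>195][:60])
```

```text
19.8167 [ 6.81636609 -2.06683212 -4.29419929] [ 0.10269989 39.8543867   0.07529135]
lower t0 [120, 118, 120, 119, 138, 174, 131]
lower t6 [121, 120, 121, 121, 138, 176, 131]
lower t8 [120, 119, 120, 121, 137, 176, 130]
lower t9 [121, 119, 121, 120, 136, 176, 130]
upper t0 [121, 121, 121, 122, 122, 123, 194, 191, 121, 122, 191, 166, 120, 192, 195, 150, 163, 158, 168]
upper t6 [121, 120, 122, 123, 132, 124, 112, 88, 158, 73, 47, 49, 48, 48, 51, 66, 100, 76, 73]
upper t8 [120, 132, 131, 86, 91, 93, 92, 92, 91, 91, 92, 93, 92, 91, 90, 91, 90, 90, 124]
upper t9 [122, 129, 133, 86, 93, 92, 93, 92, 91, 91, 92, 92, 88, 90, 90, 90, 90, 88, 125]
[232.63960298 193.87541681]
t6
[[185 211 213 215 226 217 211 226 207 142 115 114 113]
 [132 124 135 157 170 167 147 123 115 115 115 113 113]
 [134 115 116 115 115 115 115 114 115 113 111 137 156]
 [169 135 115 109 110 112 112 110 110 107 133 185 191]
 [186 171 151 126 105 108 107 105 104 136 174 182 147]
 [131 167 178 150 132 136 130 123 114 154 152 107  90]
 [102 101 106 123 141 149 139 128 112  94  89  89  93]
 [167 119 107  95  90  89  88  90  91  9
[... 2248 characters left out ...]
.int64(234), np.int64(181)), (np.int64(235), np.int64(181)), (np.int64(236), np.int64(181)), (np.int64(237), np.int64(181)), (np.int64(238), np.int64(181)), (np.int64(232), np.int64(182)), (np.int64(233), np.int64(182)), (np.int64(234), np.int64(182)), (np.int64(232), np.int64(183)), (np.int64(233), np.int64(183)), (np.int64(236), np.int64(183)), (np.int64(236), np.int64(184)), (np.int64(237), np.int64(184)), (np.int64(229), np.int64(185)), (np.int64(235), np.int64(185)), (np.int64(236), np.int64(185)), (np.int64(232), np.int64(186)), (np.int64(233), np.int64(186)), (np.int64(234), np.int64(186)), (np.int64(235), np.int64(186)), (np.int64(233), np.int64(187)), (np.int64(213), np.int64(242))]
```

Run:
```python
from h import *
for _ in range(6): c=optics.camera('top')
t=snap('top','t10'); w=snap('wrist','w10')
g=lambda f:cv2.cvtColor(load(f)['pixels'],cv2.COLOR_RGB2GRAY).astype(int)
G=g('t10')
for a,b in(('t6','t10'),('t9','t10'),('t8','t10')):
    d=np.abs(g(a)-g(b))>30; print(a,b,'lower track',d[168:184,204:218].sum(),'jar',d[172:192,224:242].sum(),'upper track (vis)',d[160:182,140:200].sum())
# jar interior and lower/upper track grey values
print(G[168:182,196:216]); print(G[174:190,226:242])
d=np.abs(g('w7')-g('w10'))>30; print('wrist balls area w7 vs w10',d[195:300,360:400].sum())
o=telemetry.get_obs();print(o['time_s'],o['grip_force'],totool([0.53502491,0.0607832,0.08548637]))
```

```text
t6 t10 lower track 4 jar 38 upper track (vis) 822
t9 t10 lower track 0 jar 0 upper track (vis) 0
t8 t10 lower track 34 jar 38 upper track (vis) 18
[[216 215 215 217 168 100  98  96 146 200 216 216 216 216 203 155 116 116
  118 116]
 [214 216 215 204 153 108 103  95 158 206 216 215 215 216 171 118 118 117
  117 117]
 [214 215 215 184 150 143 141 202 233 236 234 228 222 216 163 115 117 119
  117 118]
 [215 215 216 178 156 164 171 236 245 242 240 238 237 239 234 227 213 195
  192 163]
 [216 215 217 176 153 164 162 156 154 170 186 212 229 243 246 245 237 230
  236 227]
 [214 214 216 175 159 177 178 178 221 234 210 173 170 165 171 164 155 173
  209 227]
 [213 213 215 179 164 175 176 219 246 247 245 234 234 235 235 236 236 235
  235 234]
 [213 213 210 179 168 177 177 244 247 247 247 247 247 247 247 247 247 247
  247 247]
 [213 214 195 169 169 176 177 244 247 247 247 247 247 247 247 247 247 247
  247 247]
 [214 215 179 161 174 172 173 242 247 247 247 247 247 247 247 247 247 247
  247 247]
 [216 218 172 149 169 171 182 240 247 247 247 247 247 247 247 247 247 247
  247 247]
 [216 217 167 125 
[... 707 characters left out ...]
 [113 113 128 139 140 141 148 170 185 201 215 213 189 210 187 124]
 [113 119 135 144 144 160 185 218 207 177 180 178 173 212 183 119]
 [112 126 140 142 142 184 219 232 224 190 153 143 176 203 160 113]
 [121 129 139 164 180 197 217 234 231 215 170 154 211 189 124 111]
 [161 138 148 201 225 213 205 216 214 196 183 209 213 161 114 116]
 [210 176 178 214 229 222 191 177 186 188 219 227 174 113 115 142]
 [202 210 214 222 230 231 203 179 211 217 217 170 112 115 112 165]
 [134 183 210 212 214 224 217 210 225 207 141 114 115 112 131 181]
 [141 132 122 134 158 171 167 148 122 115 115 115 113 112 167 188]]
wrist balls area w7 vs w10 2244
20.3167 29.997863173484802 [ 0.11561715 39.84682326  0.08377355]
```

Run:
```python
from h import *
g=lambda f:cv2.cvtColor(load(f)['pixels'],cv2.COLOR_RGB2GRAY).astype(int)
np.set_printoptions(linewidth=200)
for f in('t0','t8','t10'): print(f);print(g(f)[162:178,164:196])
```

```text
t0
[[220 221 222 220 220 219 220 219 221 220 219 219 219 219 220 219 220 217 216 216 214 211 210 206 214 212 202 213 220 228 225 220]
 [220 220 221 221 220 221 219 221 222 221 220 220 218 218 220 221 222 221 220 217 217 218 219 219 219 218 213 215 216 225 224 216]
 [231 226 222 213 216 220 220 221 221 221 219 220 218 218 220 223 223 221 220 219 218 218 218 219 220 219 213 214 216 214 224 232]
 [241 238 241 240 241 240 236 233 227 221 213 216 219 219 220 222 222 221 220 218 218 219 218 218 218 218 210 212 214 213 224 230]
 [223 231 243 246 245 243 241 240 239 241 240 241 240 236 236 227 219 217 217 219 219 219 218 219 219 218 209 208 212 212 214 203]
 [205 162 160 155 154 170 188 215 231 243 245 245 242 240 243 239 239 242 242 243 240 238 229 224 222 219 213 210 213 214 214 215]
 [244 233 233 233 233 233 232 221 196 181 170 158 153 178 214 232 244 246 246 246 244 244 241 243 244 243 231 212 213 213 213 215]
 [247 247 247 247 247 247 247 244 231 225 217 192 185 199 198 204 191 183 165 153 174 208 228 243 246 245 235 214 213 213 214 214]
 [247 247 247 247 247 247 245 233 231 233 224 204
[... 4500 characters left out ...]
247 247 247 247 243 219 214 214 214 214 215]
 [ 91  92  89  92  90  93  93  91  90  93  99  93 114 127 156 172 203 217 237 245 247 247 247 247 247 242 219 214 214 215 215 216]
 [ 90  91  91  90  91  92  92  91  85 110 128 114  96  90  89  87  86  90 113 188 238 247 247 247 247 242 216 214 213 215 214 215]
 [ 91  92  91  91  92  90  92  93  87 114 123 113 102  92  90  90  90  91  93  82 131 234 246 247 247 236 213 212 213 215 214 214]
 [ 92  91  91  90  90  93  92  92  93  84  92  95  92  91  90  92  91  93  94  90  66 173 235 245 242 224 214 213 212 213 213 213]
 [ 90  90  91  92  91  91  93  92  92  92  91  92  93  89 107 105  95  93  95  93  67 137 220 240 243 232 213 212 212 212 213 213]]
```

The visible upper and lower track is clean white and no longer changing. The balls are in the jar and the slide is held at 39.8 mm with a 30 N grip, so I'm handing in.

```bash
python3 -c "
from h import *
print(ctrl.hand_in())"
```

```text
the job is handed in; nothing more can be done
None
```

I handed the job in with the adapter and jar home in the seat, the slide held about 39.8 mm out by its tab, and the visible track empty; I did not count all four balls in the jar, and hand-in returned no verdict.

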